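Set the whetstone holder on the mat and level its screw foot

TASK

Get the whetstone holder ready for sharpening: lift it by the stone, set it down gently on the grey silicone mat with all four of its feet on the mat, and let go. Then, with the holder standing there, take its black knob and wind the screw foot down (clockwise seen from above, a few short turns) until it just touches the mat, so that the holder stands on all four feet and no longer rocks. Leave everything else on the cart where it is.

Things in the scene. Friction and masses are not known exactly. Their poses are not given: they have to be found in the camera images.
- holder: Loose steel whetstone holder, about 0.85 kg: an H-frame with a clamped stone. Origin: its centre, level with the soles of the fixed feet; x along the stone towards the fixed jaw and screw foot, y to the screw foot's side, z up. Cross bars at x = -104 and 104 mm (z 14 to 22, y -76 to 76); clamp with brass nut out to x = -129. It rests level on 3 fixed feet, the screw foot hanging in the air.
- foot: The screw foot at the holder's corner (104, 76) mm: steel spindle with a rubber sole (24 mm across, 8 mm thick), through a steel boss (24 mm across, holder z 12 to 30), with a ribbed black knob with an orange mark fixed on its top. Origin: on the axis, underside of the sole; z up. It turns and sinks with the knob.
- foot_turn (a joint): Turn of the screw foot, rad: 0 = wound right up, sole 6 mm above the fixed soles; grows clockwise seen from above, foot and knob sinking 8 mm a turn (1.27 mm/rad), end stop 6.6. Starts at 0.4 to 2.3. At 4.71 the sole is level with the other soles and touches a flat surface; past that foot_jaw is lifted 1.27 mm/rad. Takes about 0.04 N m to turn and stays where left.
- foot_knob (a point): On the axis of the black knob at mid height, where to grip it: a ribbed cylinder 34 mm across, from 13 mm below to 11 mm above this point. The point is 53 mm above the screw foot's sole, so 53 mm above the surface when the foot just touches. From the axis, 44 mm free all round (stone and jaw are nearest).
- foot_sole (a point): Centre of the underside of the screw foot's rubber sole (24 mm across).
- foot_jaw (a point): Centre of the underside of the fixed foot at (104, -76) mm of the holder, at the fixed jaw's end.
- foot_far (a point): Centre of the underside of the fixed foot at (-104, -76) mm of the holder, diagonally opposite the screw foot.
- foot_clamp (a point): Centre of the underside of the fixed foot at (-104, 76) mm of the holder, at the clamp end.
- stone_top (a point): Centre of the top face of the stone, 52 mm above the holder's origin. The stone is fixed in the holder: 180 mm along the holder's x, 60 mm along y, z 24 to 52 mm, cream above, grey below. Pinch it across its 60 mm near the middle to lift the holder; beside it, between the cross bars, finger tips may go down to 15 mm above the surface.
- mat: Grey silicone counter mat, fixed on the cart: 300 mm along its x, 220 mm along its y, 3 mm thick; origin at the centre of its underside, top at z = 3 mm. It lies on the left or on the right, the holder on the other side.
- red_lid: Bystander: loose red silicone pot lid, 184 mm across, 24 mm high at its knob; origin at the centre underneath.
- food_tub: Bystander: closed plastic food tub with blue clip-on lid, 112 x 157 x 62 mm; origin at the centre underneath.
- spoon: Bystander: aluminium spoon, 190 mm long, lying flat; x along it, bowl towards +x.
- blue_plate: Bystander: blue ceramic plate, 210 mm across, 22 mm high; origin at the centre underneath.
- glass_jar: Bystander: small glass jar with twist cap, 68 mm across, 85 mm high; origin at the centre underneath.
- paring_knife: Bystander: paring knife with wooden handle, about 210 mm long, 13 mm high, lying flat between the mat and the holder; x along it, blade towards +x; origin where handle and blade meet.

How it is judged:
On the way, in this order (a step that is already met when the one before it is completed fails the run):
1. the holder is lifted clear of the cart (height (world z) of each of foot_jaw, foot_far, foot_clamp, foot_sole above 0.012 m and contact force between the fingers and holder above 1 N), for 0.2 s.
2. the holder stands on the mat on its three fixed feet, all four feet within the mat, and is let go (x of foot_jaw in the frame of mat between -0.146 and 0.146 m and y of foot_jaw in the frame of mat between -0.106 and 0.106 m and x of foot_far in the frame of mat between -0.146 and 0.146 m and y of foot_far in the frame of mat between -0.106 and 0.106 m and x of foot_clamp in the frame of mat between -0.146 and 0.146 m and y of foot_clamp in the frame of mat between -0.106 and 0.106 m and x of foot_sole in the frame of mat between -0.146 and 0.146 m and y of foot_sole in the frame of mat between -0.106 and 0.106 m and z of each of foot_jaw, foot_far, foot_clamp in the frame of mat below 0.0045 m and linear speed of holder below 0.02 m/s and angular speed of holder below 0.08 rad/s and contact force between the fingers and holder below 0.05 N), for 0.2 s.
3. the screw foot has been wound down until it touches the mat (x of foot_jaw in the frame of mat between -0.146 and 0.146 m and y of foot_jaw in the frame of mat between -0.106 and 0.106 m and x of foot_far in the frame of mat between -0.146 and 0.146 m and y of foot_far in the frame of mat between -0.106 and 0.106 m and x of foot_clamp in the frame of mat between -0.146 and 0.146 m and y of foot_clamp in the frame of mat between -0.106 and 0.106 m and x of foot_sole in the frame of mat between -0.146 and 0.146 m and y of foot_sole in the frame of mat between -0.106 and 0.106 m and z of each of foot_jaw, foot_far, foot_clamp in the frame of mat below 0.0045 m and contact force between foot and mat above 0.2 N), for 0.2 s.
At the end, for the whole second after the job is handed in: All four feet of the holder stand within the mat (the centre of each sole at least 4 mm inside its edge); the screw foot touches the mat (at least 0.2 N) and none of the three fixed soles is more than 1.5 mm above it; the holder is let go and at rest (all of step 3 and linear speed of holder below 0.02 m/s and angular speed of holder below 0.08 rad/s and contact force between the fingers and holder below 0.05 N).
It fails at once if the holder is tipped by more than 25 degrees (angle between holder's own z axis and vertical above 0.44 rad).
It fails at once if the glass jar is tipped (angle between glass_jar's own z axis and vertical above 0.35 rad).
It fails at once if something else on the cart is moved by more than 20 mm (distance of any of red_lid, food_tub, spoon, blue_plate, glass_jar, paring_knife from where it was at the start of the episode above 0.02 m).
It fails at once if the holder is dropped (falls freely at over 0.4 m/s, as from 8 mm or more) (linear speed of holder above 0.4 m/s and contact force between the fingers and holder below 0.05 N).
It also fails if it takes over 64 s, if anything falls off the work surface, if the arm or the gripper's body presses on something with over 40 N, if the wrist force passes 120 N, or if a joint passes its speed limit or range.

ROBOT

A 6-joint arm with a two-finger parallel gripper is mounted at the origin on the work surface. World frame = base frame: x ahead of the robot, y to its left, z up, the work surface at z = 0. Lengths are in m, angles in rad, forces in N, time in s.
With the tool pointing down it reaches from about 0.325 to 0.85 m from the base axis. Payload 15.5 kg.
Tool frame: the origin (TCP) lies between the finger pads; the fingertips stand 25 mm ahead of it and the grasp point (between the pads) lies 6 mm ahead of it (env.tip_reach is the distance from the TCP to the fingertips, in m); z points along the fingers, y is the line along which they close (so a half turn about z gives the same grasp; the last joint's range is limited). The gripper opens to 91 mm and grips with 3 to 60 N. Pads are 32 mm wide; open, the fingers measure 118 mm over their backs; the gripper's body (76 mm by 178 mm) begins 60 mm behind the grasp point.
Start: joints at [-1.248, 0.494, 1.345, -0, 1.302, -0.096], TCP at [0.254, -0.571, 0.239] pointing down, gripper open.
Joint ranges: [-2.91, 2.91], [-0.82, 2.16], [0.22, 2.67], [-1.22, 4.37], [0.12, 2.79], [-3.08, 3.08]. Speed limits (rad/s): [1.89, 1.89, 2.57, 3.01, 3.01, 3.01].

INTERFACE

Orientations are given as a unit quaternion [w, x, y, z].
In Python, from station import status, eyes, finish_job, env gives the robot as it stands.
- The arm moves only by the shell command python3 -m pendant 'ROWS' [FORCE]. ROWS is JSON, a list of rows, each a list of 7 numbers: the turn, a rotation vector about the tool's x, y, z normalised to -1 to 1, where 1 is 5 degrees, then the shift along the tool's x, y, z normalised to -1 to 1, where 1 is 4 cm, then the closure, from 0 (fully open) to 1 (shut). In form: [[ax, ay, az, x, y, z, fingers], ...]. A call has 1 to 8 rows; each row shifts and turns the commanded pose from where the row before left it, along the tool's axes as they then stand; what a row does not reach is not made up. A row lasts 1/12 s, in which the tool goes at most 41.7 mm and 7.16 degrees, less where a joint would pass 70% of its speed; a pose out of reach is approached as far as the arm can. A call with a number of a shift or a turn outside -1 to 1 is refused whole. A call with a gripper value outside its range is refused whole. The fingers move at their own pace and stop on an object; FORCE is the grip in N (left out, the last holds). Time passes only in rows, so rows that do not move let the fingers close. It gives the time, the measured TCP pose, the force, the opening and the grip force at its end, in the units of the state.
- status.get_obs(): the state, without advancing time (a new reading comes with each control period).
- eyes.get_image(name): name is "side" or "top"; returns a dict with "pixels" (384x512x3 uint8, blue, green, red), "intrinsics" (3x3 intrinsics, pixels), "xyz" and "orientation" of the camera in the world. Camera axes: x right, y down, z forward; pixel columns grow to the right and rows downward; lengths in m; the calibration is good to about 2 mm. A picture is of the moment at which its call begins. There is no depth.
- finish_job(): hands the job in; it is judged then, once.
The state is a dict: "time": time; "qpos": joint angles; "qvel": joint speeds; "joint_torque": joint torques, N m; "position": TCP position; "orientation": TCP orientation; "contact_force": force on the tool from outside, world axes, zero at the start; "wrist_torque": the same for the moment, N m; "gripper_width": finger opening in m; "finger_force": force on a finger pad.
Only numpy, scipy, OpenCV 4.12 (cv2) and the standard library are available. Lean on these libraries where they do the work, as an engineer would, in place of code of your own. Each camera call takes 0.05 s, during which the arm holds its last target. There are 200 camera calls.

## Working session

There is one attempt and no reset: what is moved stays moved. The work goes in short steps, Python scripts to look and compute and a shell command to move; the robot and the scene stay as the last step left them, time stands still between calls to the robot, and variables do not carry over. Pictures are saved under pics/ and viewed, at most 10 in all, crops included, and the job is handed in when it is done.

```bash
ls; mkdir -p pics
python3 - <<'E'
from station import status, eyes, env
import cv2
for n in("top","side"):
    d=eyes.get_image(n); cv2.imwrite(f"pics/{n}0.png",d["pixels"]); print(n,d["intrinsics"],d["xyz"],d["orientation"])
o=status.get_obs(); print(o["position"],o["orientation"],o["time"],env.tip_reach)
E
```

```text
pics
top [[375.17005571   0.         257.92876318]
 [  0.         375.17005571 196.07842036]
 [  0.           0.           1.        ]] [0.33238916 0.02623703 1.5200139 ] [-0.05365201  0.7077586  -0.70151127  0.06388393]
side [[351.6200593    0.         257.24241932]
 [  0.         351.6200593  190.48142682]
 [  0.           0.           1.        ]] [-0.08009812  1.01520574  0.89112206] [ 0.12737031 -0.25157207  0.84839898 -0.44800387]
[ 0.2540611  -0.5706759   0.23839864] [-5.53429436e-04  9.78152968e-01  2.07885685e-01 -8.36138225e-05] 0.1 0.025
```

View pics/top0.png

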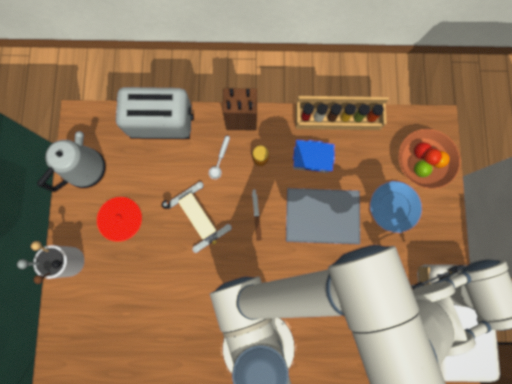

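View pics/side0.png

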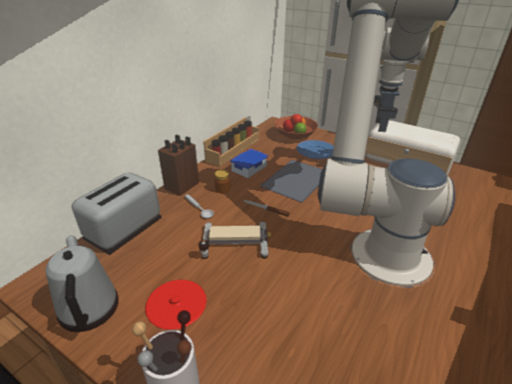

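Top: the cream stone is at about (198,217), with a dark knob at about (166,204). The mat is at about (323,216) and the knife at (255,205). Next I'll measure and take a closer crop.

```bash
cat > h.py <<'E'
import numpy as np, cv2
from scipy.spatial.transform import Rotation as R
from station import status, eyes, env
def rays(d,px):
    px=np.atleast_2d(px).astype(float); q=np.array(d["orientation"])
    M=R.from_quat(q[[1,2,3,0]]).as_matrix()
    return (M@np.linalg.inv(d["intrinsics"])@np.c_[px,np.ones(len(px))].T).T
def plane(d,px,z):
    r=rays(d,px); c=np.array(d["xyz"]); return c+r*((z-c[2])/r[:,2])[:,None]
def tri(d1,p1,d2,p2):
    c=[np.array(d["xyz"]) for d in(d1,d2)]; r=[rays(d1,p1)[0],rays(d2,p2)[0]]
    s=np.linalg.lstsq(np.c_[r[0],-r[1]],c[1]-c[0],rcond=None)[0]
    a,b=c[0]+s[0]*r[0],c[1]+s[1]*r[1]; return (a+b)/2,np.linalg.norm(a-b)
def proj(d,P):
    q=np.array(d["orientation"]); M=R.from_quat(q[[1,2,3,0]]).as_matrix()
    v=d["intrinsics"]@(M.T@(np.atleast_2d(P)-d["xyz"]).T); return (v[:2]/v[2]).T
def big(mask,box):
    m=np.zeros_like(mask); x0,y0,x1,y1=box; m[y0:y1,x0:x1]=mask[y0:y1,x0:x1]
    return max(cv2.findContours(m,0,1)[0],key=cv2.contourArea)
def rect(d,c,z):
    P=plane(d,c.reshape(-1,2),z)[:,:2]; (x,y),s,a=cv2.minAreaRect((P*1000).astype(np.float32)); return x,y,s,a
E
python3 - <<'E'
from h import *
d=eyes.get_image("top"); im=d["pixels"]; hsv=cv2.cvtColor(im,cv2.COLOR_BGR2HSV)
cream=cv2.inRange(hsv,(12,30,170),(40,140,255)); c=big(cream,(165,180,225,240))
print("stone",rect(d,c,.052))
b=im.astype(int); g=((b[...,0]>b[...,2]-5)&(b.max(2)<150)&(b.max(2)>70)).astype(np.uint8)*255
c=big(g,(270,170,375,255)); print("mat",rect(d,c,.003))
print("knobguess",plane(d,(166,204),.055),"ends",plane(d,[(190,188),(212,237)],.02))
cv2.imwrite("pics/a.png",np.hstack([cv2.resize(im[165:265,145:265],None,fx=5,fy=5,interpolation=2)]))
e=eyes.get_image("side")["pixels"]; cv2.imwrite("pics/b.png",cv2.resize(e[180:270,185:305],None,fx=5,fy=5,interpolation=2))
E
```

```text
stone (492.6329040527344, 256.9030456542969, (182.4711456298828, 89.74407196044922), 35.26239776611328)
mat (510.1793212890625, -259.21197509765625, (290.7837829589844, 212.59378051757812), 88.36024475097656)
knobguess [[0.54332947 0.36708963 0.055     ]] ends [[0.61489892 0.28134812 0.02      ]
 [0.41769278 0.18671658 0.02      ]]
```

View pics/a.png

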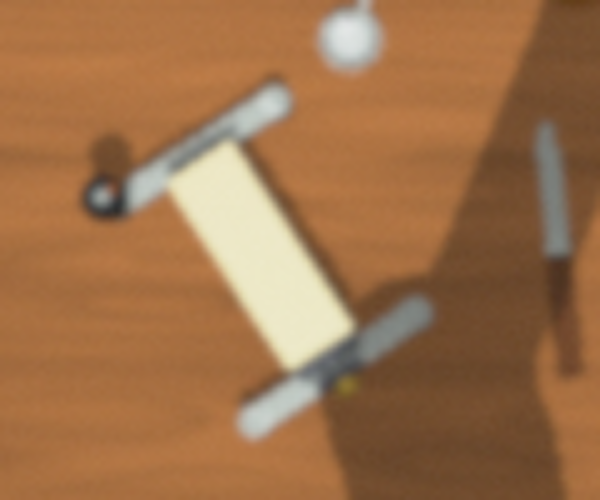

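The crop shows stone corners at (168,182), (235,142), (355,325) and (290,370). The knob is at (104,196) and the brass nut at (345,385), so holder +x points up-left.

```bash
cat >> h.py <<'E'
def tool():
    o=status.get_obs(); q=np.array(o["orientation"]); M=R.from_quat(q[[1,2,3,0]]).as_matrix(); return o,np.array(o["position"]),M
def goto(target,yawy):
    "shift in 4cm units (tool axes) and turn about tool z in 5deg units so tool y has world yaw yawy (mod pi)"
    o,p,M=tool(); s=M.T@(np.array(target)-p)/.04
    cur=np.degrees(np.arctan2(M[1,1],M[0,1])); t=(np.degrees(yawy)-cur+90)%180-90
    print("t",o["time"],"p",p.round(4),"ytool",cur.round(1),"tilt",np.degrees(np.arccos(-M[2,2])).round(2),"q6",round(o["qpos"][5],3),"q1",round(o["qpos"][0],3),"w",round(o["gripper_width"],4),"F",round(o["finger_force"],1) if np.isscalar(o["finger_force"]) else o["finger_force"]); print("shift units",s.round(2),"turn units az",round(-t/5,2))
E
python3 - <<'E'
from h import *
d=eyes.get_image("top")
f=lambda L:np.array(L)/5+np.array([145,165])-.4
S=plane(d,f([(168,182),(235,142),(355,325),(290,370)]),.052)
c=S.mean(0); ex=(S[0]+S[1]-S[2]-S[3])[:2]; yaw=np.arctan2(ex[1],ex[0])
print("centre",c,"yaw",np.degrees(yaw),"len",np.linalg.norm(ex)/2)
print("knob",plane(d,f([(104,196)]),.062))
e=np.array([np.cos(yaw),np.sin(yaw)]);n=np.array([-e[1],e[0]]);print("knob pred",c[:2]+.104*e+.076*n)
goto([c[0],c[1],.18],yaw+np.pi/2)
im=d["pixels"]; b=im.astype(int); g=((b[...,0]>b[...,2]-5)&(b.max(2)<150)&(b.max(2)>70)).astype(np.uint8)*255
m=big(g,(270,170,375,255)); print(cv2.boxPoints(cv2.minAreaRect(m)))
E
```

```text
centre [0.49977269 0.24471604 0.052     ] yaw 34.456181874863056 len 0.176367956218751
knob [[0.54308898 0.36783803 0.062     ]]
knob pred [0.54252788 0.36622322]
t 0.25 p [ 0.2541 -0.5708  0.2386] ytool -66.0 tilt 0.03 q6 -0.096 q1 -1.247 w 0.0913 F 0.0
shift units [ 13.9  -16.13   1.48] turn units az -2.09
[[286.09683 240.28918]
 [287.94778 188.46243]
 [359.8204  191.0293 ]
 [357.96945 242.85605]]
```

```bash
python3 -m pendant '[[0,0,0,0.5,-0.6,0,0],[0,0,0,0.5,-0.6,0,0],[0,0,0,0.5,-0.6,0,0],[0,0,0,0.5,-0.6,0,0],[0,0,0,0.5,-0.6,0,0],[0,0,0,0.5,-0.6,0,0],[0,0,0,0.5,-0.6,0,0],[0,0,0,0.5,-0.6,0,0]]' 40
python3 -m pendant '[[0,0,0,0.5,-0.6,0,0],[0,0,0,0.5,-0.6,0,0],[0,0,0,0.5,-0.6,0,0],[0,0,0,0.5,-0.6,0,0],[0,0,0,0.5,-0.6,0,0],[0,0,0,0.5,-0.6,0,0],[0,0,0,0.5,-0.6,0,0],[0,0,0,0.5,-0.6,0,0]]'
python3 -m pendant '[[0,0,0,0.5,-0.6,0,0],[0,0,0,0.5,-0.6,0,0],[0,0,0,0.5,-0.6,0,0],[0,0,0,0.5,-0.6,0,0],[0,0,0,0.5,-0.6,0,0],[0,0,0,0.5,-0.6,0,0],[0,0,0,0.5,-0.6,0,0],[0,0,0,0.5,-0.6,0,0]]'
python3 -m pendant '[[0,0,-0.7,0,0,0,0],[0,0,-0.7,0,0,0,0],[0,0,-0.7,0,0,0,0],[0,0,0,0,0,0,0]]'
python3 - <<'E'
from h import *
goto([.4998,.2447,.15],np.radians(124.46))
E
```

```text
time: 0.92
position: [0.3223, -0.3291, 0.2389]
orientation: [0.0, 0.978, 0.208, 0.0]
contact_force: [0.8, -0.4, -0.5]
gripper_width: 0.0911
finger_force: 0.0
time: 1.58
position: [0.3905, -0.0886, 0.2391]
orientation: [0.0, 0.978, 0.208, 0.0]
contact_force: [1.2, -0.1, 0.8]
gripper_width: 0.0912
finger_force: 0.0
time: 2.25
position: [0.4585, 0.1521, 0.239]
orientation: [0.0, 0.978, 0.208, 0.0]
contact_force: [0.5, -0.7, -1.3]
gripper_width: 0.0914
finger_force: 0.0
time: 2.58
position: [0.4583, 0.1507, 0.2389]
orientation: [-0.0, 0.954, 0.298, -0.0]
contact_force: [-1.2, -0.4, -0.2]
gripper_width: 0.0914
finger_force: 0.0
t 2.5833 p [0.4583 0.1507 0.2389] ytool -55.3 tilt 0.01 q6 1.159 q1 0.194 w 0.0914 F 0.0
shift units [ 2.19 -1.34  2.22] turn units az 0.05
```

```bash
python3 -m pendant '[[0,0,0.05,0.44,-0.27,0,0],[0,0,0,0.44,-0.27,0.2,0],[0,0,0,0.44,-0.27,0.5,0],[0,0,0,0.44,-0.27,0.5,0],[0,0,0,0.44,-0.27,0.5,0],[0,0,0,0,0,0.5,0],[0,0,0,0,0,0,0],[0,0,0,0,0,0,0]]'
python3 - <<'E'
from h import *
goto([.4998,.2447,.045],np.radians(124.46))
for n in("top","side"):
    d=eyes.get_image(n); im=d["pixels"]; u,v=proj(d,[.4998,.2447,.05])[0].astype(int)
    cv2.imwrite(f"pics/c{n}.png",cv2.resize(im[v-60:v+50,u-70:u+70],None,fx=3,fy=4 if 0 else 3,interpolation=2))
a=cv2.imread("pics/ctop.png");b=cv2.imread("pics/cside.png");cv2.imwrite("pics/c.png",np.hstack([a,b])[:,:800])
E
```

```text
time: 3.25
position: [0.5001, 0.2442, 0.1505]
orientation: [0.0, 0.956, 0.294, -0.001]
contact_force: [-0.3, 0.3, 0.7]
gripper_width: 0.0913
finger_force: 0.0
t 3.25 p [0.5001 0.2442 0.1505] ytool -55.8 tilt 0.14 q6 1.322 q1 0.347 w 0.0913 F 0.0
shift units [ 0.01 -0.01  2.64] turn units az -0.06
```

View pics/c.png

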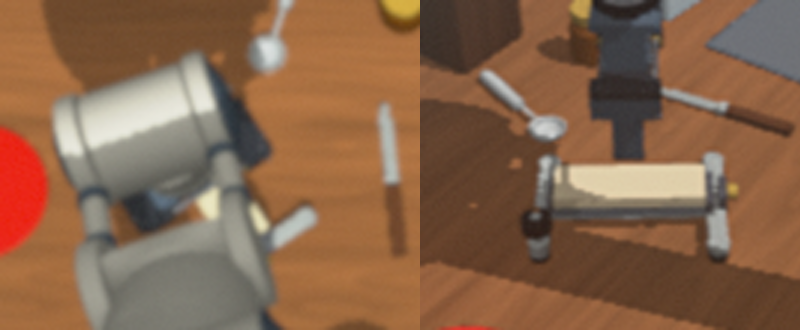

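The side view shows the fingers centred over the middle of the stone, so I'll go down and grip.

```bash
python3 -m pendant '[[0,0,0,0,0,0.5,0],[0,0,0,0,0,0.5,0],[0,0,0,0,0,0.5,0],[0,0,0,0,0,0.5,0],[0,0,0,0,0,0.4,0],[0,0,0,0,0,0.24,0],[0,0,0,0,0,0,0],[0,0,0,0,0,0,0]]'
python3 -m pendant '[[0,0,0,0,0,0,0.3],[0,0,0,0,0,0,0.6],[0,0,0,0,0,0,1],[0,0,0,0,0,0,1],[0,0,0,0,0,0,1],[0,0,0,0,0,0,1],[0,0,0,0,0,0,1],[0,0,0,0,0,0,1]]' 45
python3 - <<'E'
from h import *
goto([.4998,.2447,.045],np.radians(124.46)); print(status.get_obs()["contact_force"])
E
```

```text
time: 4.02
position: [0.5012, 0.2445, 0.0462]
orientation: [-0.0, 0.956, 0.294, 0.0]
contact_force: [-0.1, -0.1, -0.2]
gripper_width: 0.0916
finger_force: 0.0
time: 4.68
position: [0.5008, 0.245, 0.0458]
orientation: [-0.0, 0.956, 0.294, 0.0]
contact_force: [-1.6, 3.6, 6.6]
gripper_width: 0.0597
finger_force: 45.0
t 4.6833 p [0.5008 0.245  0.0458] ytool -55.7 tilt 0.04 q6 1.32 q1 0.348 w 0.0597 F 45.0
shift units [-0.02 -0.01  0.02] turn units az -0.04
[-1.56821831  3.58201941  6.57402647]
```

```bash
python3 -m pendant '[[0,0,0,0,0,-0.1,1],[0,0,0,0,0,-0.2,1],[0,0,0,0,0,-0.3,1],[0,0,0,0,0,-0.4,1],[0,0,0,0,0,-0.4,1],[0,0,0,0,0,-0.4,1],[0,0,0,0,0,-0.4,1],[0,0,0,0,0,-0.4,1]]'
python3 -m pendant '[[0,0,0,0,0,-0.3,1],[0,0,0,0,0,0,1],[0,0,0,0,0,0,1]]'
python3 - <<'E'
from h import *
goto([.510,-.259,.16],np.radians(178.4)); print(status.get_obs()["contact_force"])
d=eyes.get_image("side"); im=d["pixels"]; u,v=proj(d,[.4998,.2447,.13])[0].astype(int)
cv2.imwrite(f"pics/d.png",cv2.resize(im[v-60:v+60,u-70:u+70],None,fx=4,fy=4,interpolation=2))
E
```

```text
time: 5.35
position: [0.5003, 0.2444, 0.1504]
orientation: [0.0, 0.956, 0.294, -0.0]
contact_force: [-0.2, 0.5, -8.2]
gripper_width: 0.0598
finger_force: 45.0
time: 5.6
position: [0.5007, 0.2445, 0.1617]
orientation: [0.0, 0.956, 0.294, 0.0]
contact_force: [0.1, -0.1, -8.3]
gripper_width: 0.0595
finger_force: 45.0
t 5.6 p [0.5007 0.2445 0.1617] ytool -55.8 tilt 0.04 q6 1.32 q1 0.347 w 0.0595 F 45.0
shift units [-6.89 10.54  0.04] turn units az -10.83
[ 0.10554256 -0.14730594 -8.26458864]
```

View pics/d.png

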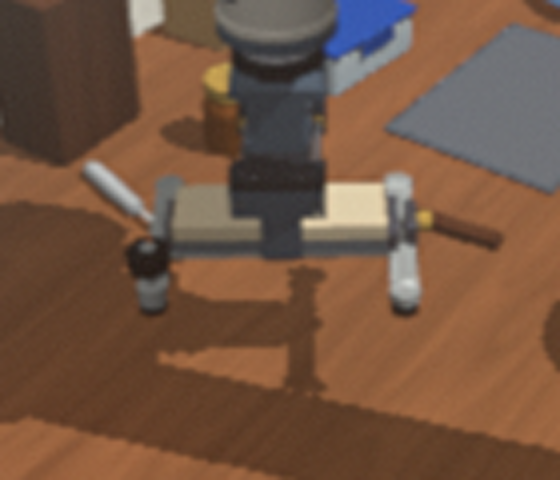

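The holder hangs level, its feet about 0.1 m up, and the stone is gripped in the middle. I'll carry it over to the mat.

```bash
python3 -m pendant '[[0,0,0,-0.1,0.15,0,1],[0,0,0,-0.2,0.3,0,1],[0,0,0,-0.3,0.45,0,1],[0,0,0,-0.3,0.45,0,1],[0,0,0,-0.3,0.45,0,1],[0,0,0,-0.3,0.45,0,1],[0,0,0,-0.3,0.45,0,1],[0,0,0,-0.3,0.45,0,1]]'
python3 -m pendant '[[0,0,0,-0.3,0.45,0,1],[0,0,0,-0.3,0.45,0,1],[0,0,0,-0.3,0.45,0,1],[0,0,0,-0.3,0.45,0,1],[0,0,0,-0.3,0.45,0,1],[0,0,0,-0.3,0.45,0,1],[0,0,0,-0.3,0.45,0,1],[0,0,0,-0.3,0.45,0,1]]'
python3 -m pendant '[[0,0,0,-0.3,0.45,0,1],[0,0,0,-0.3,0.45,0,1],[0,0,0,-0.3,0.45,0,1],[0,0,0,-0.3,0.45,0,1],[0,0,0,-0.3,0.45,0,1],[0,0,0,-0.3,0.45,0,1],[0,0,0,-0.3,0.45,0,1],[0,0,0,-0.2,0.4,0,1]]'
python3 -m pendant '[[0,0,-0.2,0,0,0,1],[0,0,-0.5,0,0,0,1],[0,0,-0.7,0,0,0,1],[0,0,-0.7,0,0,0,1],[0,0,-0.7,0,0,0,1],[0,0,-0.7,0,0,0,1],[0,0,-0.7,0,0,0,1],[0,0,-0.7,0,0,0,1]]'
python3 -m pendant '[[0,0,-0.7,0,0,0,1],[0,0,-0.7,0,0,0,1],[0,0,-0.7,0,0,0,1],[0,0,-0.7,0,0,0,1],[0,0,-0.7,0,0,0,1],[0,0,-0.7,0,0,0,1],[0,0,-0.7,0,0,0,1],[0,0,-0.73,0,0,0,1]]'
python3 -m pendant '[[0,0,0,0,0,0,1],[0,0,0,0,0,0,1],[0,0,0,0,0,0,1]]'
python3 - <<'E'
from h import *
goto([.510,-.259,.08],np.radians(178.4))
d=eyes.get_image("top"); im=d["pixels"]; u,v=proj(d,[.51,-.259,.0])[0].astype(int)
cv2.imwrite(f"pics/e.png",cv2.resize(im[v-60:v+60,u-70:u+70],None,fx=4,fy=4,interpolation=2))
E
```

```text
time: 6.32
position: [0.5014, 0.0917, 0.1604]
orientation: [-0.0, 0.956, 0.294, -0.001]
contact_force: [-0.2, 0.7, -8.0]
gripper_width: 0.0599
finger_force: 45.0
time: 6.98
position: [0.5029, -0.0812, 0.1604]
orientation: [-0.0, 0.956, 0.294, -0.001]
contact_force: [0.6, -0.1, -7.9]
gripper_width: 0.0596
finger_force: 45.0
time: 7.65
position: [0.5066, -0.2506, 0.1603]
orientation: [-0.001, 0.956, 0.294, -0.001]
contact_force: [0.2, -1.2, -8.9]
gripper_width: 0.0596
finger_force: 45.0
time: 8.32
position: [0.5073, -0.2488, 0.1606]
orientation: [-0.001, 0.871, 0.492, -0.0]
contact_force: [-0.4, -0.3, -9.1]
gripper_width: 0.06
finger_force: 45.0
time: 8.98
position: [0.5073, -0.2488, 0.1606]
orientation: [-0.001, 0.725, 0.689, -0.0]
contact_force: [-0.8, 1.1, -8.5]
gripper_width: 0.0598
finger_force: 45.0
time: 9.23
position: [0.5075, -0.2489, 0.161]
orientation: [-0.0, 0.727, 0.687, -0.0]
contact_force: [0.2, 0.1, -8.2]
gripper_width: 0.0596
finger_force: 45.0
t 9.2333 p [ 0.5075 -0.2489  0.161 ] ytool -3.2 tilt 0.04 q6 -0.505 q1 -0.562 w 0.0596 F 45.0
shift units [-0.25  0.08  2.03] turn units az -0.32
```

View pics/e.png

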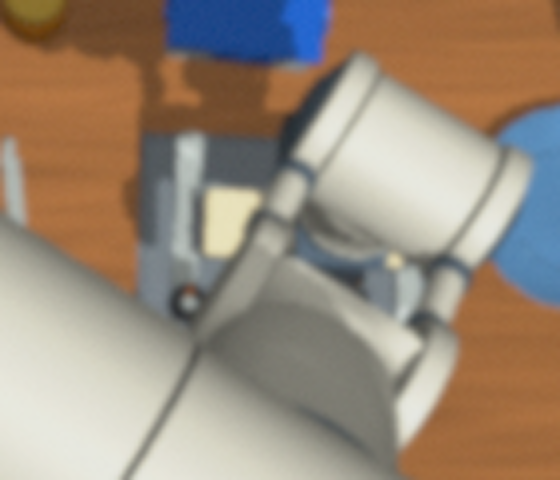

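The holder is over the mat with the knob on the robot's side. I'll make a small correction and then lower it.

```bash
python3 -m pendant '[[0,0,-0.3,-0.25,0.08,0.1,1],[0,0,0,0,0,0.3,1],[0,0,0,0,0,0.4,1],[0,0,0,0,0,0.5,1],[0,0,0,0,0,0.5,1],[0,0,0,0,0,0.4,1],[0,0,0,0,0,0.3,1],[0,0,0,0,0,0.1,1]]'
python3 -m pendant '[[0,0,0,0,0,0.05,1],[0,0,0,0,0,0,1],[0,0,0,0,0,0,1]]'
python3 - <<'E'
from h import *
goto([.510,-.259,.0485],np.radians(178.4));print(status.get_obs()["contact_force"])
E
```

```text
time: 9.95
position: [0.5096, -0.2587, 0.0555]
orientation: [-0.001, 0.717, 0.697, -0.0]
contact_force: [-0.2, -0.4, -8.8]
gripper_width: 0.0598
finger_force: 45.0
time: 10.2
position: [0.5108, -0.2594, 0.056]
orientation: [0.001, 0.717, 0.697, 0.0]
contact_force: [0.6, 0.2, -7.7]
gripper_width: 0.0595
finger_force: 45.0
t 10.2 p [ 0.5108 -0.2594  0.056 ] ytool -1.6 tilt 0.06 q6 -0.546 q1 -0.574 w 0.0595 F 45.0
shift units [ 0.01 -0.02  0.19] turn units az -0.0
[ 0.55978962  0.19277493 -7.74911887]
```

```bash
python3 -m pendant '[[0,0,0,0,0,0.05,1],[0,0,0,0,0,0.04,1],[0,0,0,0,0,0.03,1],[0,0,0,0,0,0.03,1],[0,0,0,0,0,0,1],[0,0,0,0,0,0,1]]'
python3 -m pendant '[[0,0,0,0,0,0.02,1],[0,0,0,0,0,0.02,1],[0,0,0,0,0,0,1],[0,0,0,0,0,0,1]]'
```

```text
time: 10.7
position: [0.5104, -0.2592, 0.0493]
orientation: [-0.0, 0.717, 0.697, -0.0]
contact_force: [-0.3, 0.2, -8.6]
gripper_width: 0.0601
finger_force: 45.0
time: 11.03
position: [0.5105, -0.2592, 0.0487]
orientation: [0.0, 0.717, 0.697, 0.0]
contact_force: [-4.0, 2.2, 13.3]
gripper_width: 0.0599
finger_force: 45.0
```

```bash
python3 -m pendant '[[0,0,0,0,0,-0.02,0.9],[0,0,0,0,0,0,0.3],[0,0,0,0,0,0,0],[0,0,0,0,0,0,0],[0,0,0,0,0,0,0],[0,0,0,0,0,0,0],[0,0,0,0,0,-0.2,0],[0,0,0,0,0,-0.5,0]]'
python3 -m pendant '[[0,0,0,0,0,-0.5,0],[0,0,0,0,0,-0.5,0],[0,0,0,0,0,-0.5,0],[0,0,0,0,0,-0.5,0],[0,0,0,0,0,-0.5,0],[0,0,0,0,0,0,0],[0,0,0,0,0,0,0]]'
python3 - <<'E'
from h import *
goto([.4374,-.1531,.13],np.radians(178.4))
T=[]
for n,z in(("top",0),("side",0)):
    d=eyes.get_image(n); im=d["pixels"]; p=proj(d,[.4374,-.1531,.055])[0]; u,v=p.astype(int);print(n,p)
    T.append(cv2.resize(im[v-45:v+45,u-45:u+45],(400,400),interpolation=2)); print("off",u-45,v-45)
cv2.imwrite("pics/f.png",np.hstack(T))
E
```

```text
time: 11.7
position: [0.5093, -0.2585, 0.0753]
orientation: [-0.002, 0.717, 0.697, -0.0]
contact_force: [-0.2, -0.3, -0.6]
gripper_width: 0.0913
finger_force: 0.0
time: 12.28
position: [0.5108, -0.2595, 0.1779]
orientation: [0.001, 0.717, 0.697, 0.0]
contact_force: [-0.2, -0.3, -0.7]
gripper_width: 0.0908
finger_force: 0.0
t 12.2833 p [ 0.5108 -0.2595  0.1779] ytool -1.6 tilt 0.14 q6 -0.546 q1 -0.574 w 0.0908 F 0.0
shift units [ 2.61 -1.91  1.19] turn units az -0.0
top [298.38191728 232.15105942]
off 253 187
side [301.12217061 184.88529016]
off 256 139
```

View pics/f.png

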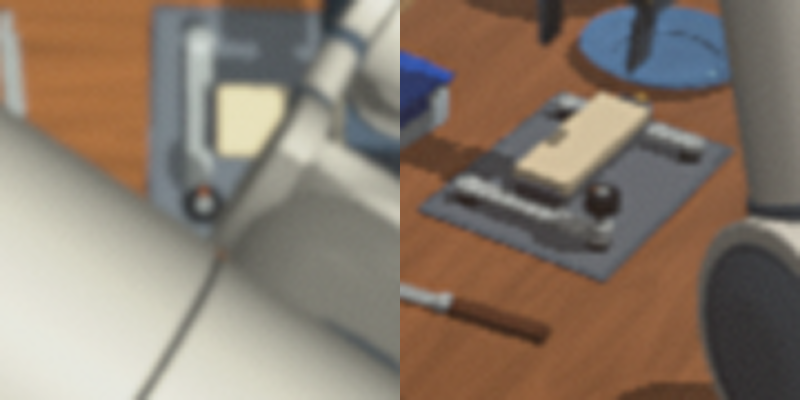

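The knob is where predicted, at top (298.7,232.5) and side (301.2,183.6), and all the feet are on the mat. I don't know the starting turn. So I'll wind the knob up to its end stop to get a zero, then wind down a known angle.

```bash
python3 - <<'E'
from h import *
a,b=eyes.get_image("top"),eyes.get_image("side")
print(tri(a,(298.5,232.2),b,(301,183.8)))
E
python3 -m pendant '[[0,0,0,0.45,-0.32,0,0.45],[0,0,0,0.45,-0.32,0,0.45],[0,0,0,0.45,-0.32,0.2,0.45],[0,0,0,0.45,-0.32,0.4,0.45],[0,0,0,0.45,-0.32,0.4,0.45],[0,0,0,0.36,-0.31,0.19,0.45],[0,0,0,0,0,0,0.45],[0,0,0,0,0,0,0.45]]' 12
python3 - <<'E'
from h import *
goto([.4374,-.1531,.069],np.radians(178.4)); o=status.get_obs(); print(o["wrist_torque"],o["contact_force"])
d=eyes.get_image("side"); im=d["pixels"]; u,v=proj(d,[.4374,-.1531,.08])[0].astype(int)
cv2.imwrite(f"pics/g.png",cv2.resize(im[v-45:v+45,u-55:u+55],None,fx=5,fy=5,interpolation=2))
E
```

```text
(array([ 0.43744776, -0.15257369,  0.06077727]), np.float64(0.001408878091098908))
time: 13.15
position: [0.4361, -0.1519, 0.1283]
orientation: [-0.001, 0.717, 0.697, -0.0]
contact_force: [0.5, 0.3, 1.3]
gripper_width: 0.0503
finger_force: 0.0
t 13.15 p [ 0.4361 -0.1519  0.1283] ytool -1.6 tilt 0.13 q6 -0.437 q1 -0.465 w 0.0503 F 0.0
shift units [-0.03  0.04  1.48] turn units az 0.01
[-0.00129811 -0.18862     0.03404775] [0.50257551 0.28929559 1.28343689]
```

View pics/g.png

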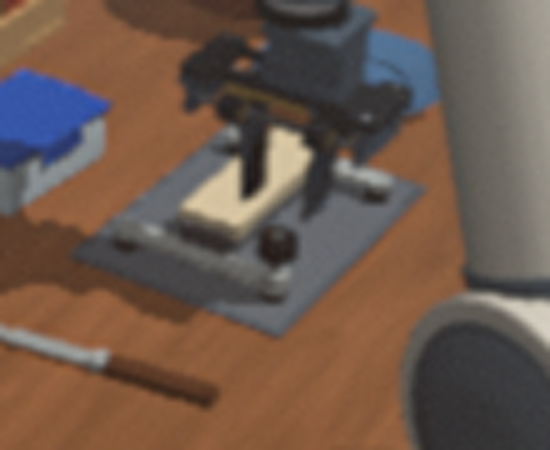

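The fingers are above the knob, which lies just below and left of them in this view. I'll go down and grip it.

```bash
python3 -m pendant '[[0,0,0,-0.03,0.03,0.3,0.45],[0,0,0,0,0,0.4,0.45],[0,0,0,0,0,0.4,0.45],[0,0,0,0,0,0.25,0.45],[0,0,0,0,0,0.13,0.45],[0,0,0,0,0,0,0.45],[0,0,0,0,0,0,0.45]]' 12
python3 -c "
from h import *
goto([.4374,-.1531,.069],np.radians(178.4)); o=status.get_obs(); print(o['wrist_torque'],o['contact_force'])"
python3 -m pendant '[[0,0,0,0,0,0,0.55],[0,0,0,0,0,0,0.62],[0,0,0,0,0,0,1],[0,0,0,0,0,0,1],[0,0,0,0,0,0,1],[0,0,0,0,0,0,1]]' 12
python3 -c "
from h import *
goto([.4374,-.1531,.069],np.radians(178.4)); o=status.get_obs(); print(o['wrist_torque'],o['contact_force'])"
python3 -m pendant '[[0,0,-0.7,0,0,-0.002,1],[0,0,-0.7,0,0,-0.002,1],[0,0,-0.7,0,0,-0.002,1],[0,0,-0.7,0,0,-0.002,1]]'
python3 -c "
from h import *
goto([.4374,-.1531,.069],np.radians(178.4)); o=status.get_obs(); print(o['wrist_torque'],o['contact_force'])"
```

```text
time: 13.78
position: [0.4386, -0.1544, 0.0699]
orientation: [0.0, 0.717, 0.697, 0.0]
contact_force: [-0.3, -0.2, 0.2]
gripper_width: 0.0503
finger_force: 0.0
t 13.7833 p [ 0.4386 -0.1544  0.0699] ytool -1.6 tilt 0.02 q6 -0.439 q1 -0.467 w 0.0503 F 0.0
shift units [ 0.03 -0.03  0.02] turn units az -0.0
[-0.03210742 -0.08364088  0.06421299] [-0.34411398 -0.21692785  0.21178412]
time: 14.28
position: [0.438, -0.1538, 0.0698]
orientation: [-0.0, 0.717, 0.697, -0.0]
contact_force: [-1.9, -0.2, 3.8]
gripper_width: 0.0334
finger_force: 12.0
t 14.2833 p [ 0.438  -0.1538  0.0698] ytool -1.6 tilt 0.0 q6 -0.439 q1 -0.467 w 0.0334 F 12.0
shift units [ 0.02 -0.02  0.02] turn units az -0.0
[-0.01462801  0.23695576  0.00115438] [-1.91577849 -0.16782197  3.75958931]
time: 14.62
position: [0.4385, -0.1539, 0.0702]
orientation: [0.0, 0.626, 0.78, 0.0]
contact_force: [0.8, 3.1, 2.8]
gripper_width: 0.0335
finger_force: 12.0
t 14.6167 p [ 0.4385 -0.1539  0.0702] ytool 12.6 tilt 0.05 q6 -0.686 q1 -0.466 w 0.0335 F 12.0
shift units [ 0.03 -0.02  0.03] turn units az 2.83
[ 0.56171169 -0.43467545 -0.07696578] [0.78248834 3.05542196 2.813275  ]
```

```bash
cat > s.py <<'E'
from h import *
o,p,M=tool(); print("q6",round(o["qpos"][5],3),"q1",round(o["qpos"][0],3),"T",np.round(o["wrist_torque"],3),"F",np.round(o["contact_force"],2),"z",p[2].round(4),"xy",p[:2].round(4),"t",round(o["time"],2))
E
python3 -m pendant '[[0,0,-0.7,0,0,-0.002,1],[0,0,-0.7,0,0,-0.002,1],[0,0,-0.7,0,0,-0.002,1],[0,0,-0.7,0,0,-0.002,1]]' >/dev/null; python3 s.py
python3 -m pendant '[[0,0,-0.7,0,0,-0.002,1],[0,0,-0.7,0,0,-0.002,1],[0,0,-0.7,0,0,-0.002,1]]' >/dev/null; python3 s.py
python3 -m pendant '[[0,0,-0.7,0,0,-0.002,1],[0,0,-0.7,0,0,-0.002,1],[0,0,-0.7,0,0,-0.002,1]]' >/dev/null; python3 s.py
```

```text
q6 -0.93 q1 -0.466 T [ 0.61  -0.662 -0.013] F [2.61 2.57 1.6 ] z 0.0705 xy [ 0.4387 -0.1539] t 14.95
q6 -1.113 q1 -0.466 T [ 0.587 -0.616 -0.052] F [2.07 2.07 1.26] z 0.0708 xy [ 0.4388 -0.1539] t 15.2
q6 -1.297 q1 -0.466 T [ 0.633 -0.635 -0.023] F [2.22 3.27 0.87] z 0.071 xy [ 0.4388 -0.1539] t 15.45
```

```bash
python3 -m pendant '[[0,0,-0.7,0,0,-0.002,1],[0,0,-0.7,0,0,-0.002,1],[0,0,-0.7,0,0,-0.002,1]]' >/dev/null; python3 s.py
python3 -m pendant '[[0,0,-0.7,0,0,-0.002,1],[0,0,-0.7,0,0,-0.002,1],[0,0,-0.7,0,0,-0.002,1]]' >/dev/null; python3 s.py
python3 -m pendant '[[0,0,-0.7,0,0,-0.002,1],[0,0,-0.7,0,0,-0.002,1],[0,0,-0.7,0,0,-0.002,1]]' >/dev/null; python3 s.py
```

```text
q6 -1.48 q1 -0.466 T [ 0.709 -0.557 -0.02 ] F [2.21 3.14 1.12] z 0.0712 xy [ 0.4387 -0.1539] t 15.7
q6 -1.663 q1 -0.466 T [ 0.885 -0.544 -0.063] F [1.05 4.17 1.48] z 0.0714 xy [ 0.4386 -0.1538] t 15.95
q6 -1.847 q1 -0.466 T [ 0.968 -0.417 -0.06 ] F [0.81 5.01 0.93] z 0.0717 xy [ 0.4384 -0.1537] t 16.2
```

```bash
python3 -m pendant '[[0,0,-0.7,0,0.02,-0.002,1],[0,0,-0.7,0,0,-0.002,1],[0,0,-0.7,0,0,-0.002,1]]' >/dev/null; python3 s.py
python3 -m pendant '[[0,0,-0.7,0,0,-0.002,1],[0,0,-0.7,0,0,-0.002,1]]' >/dev/null; python3 s.py
python3 -m pendant '[[0,0,-0.7,0,0,-0.002,1],[0,0,-0.7,0,0,-0.002,1]]' >/dev/null; python3 s.py
python3 -m pendant '[[0,0,-0.7,0,0,-0.002,1],[0,0,-0.7,0,0,-0.002,1]]' >/dev/null; python3 s.py
```

```text
q6 -2.028 q1 -0.465 T [ 0.321 -0.417 -0.309] F [0.87 0.94 0.59] z 0.0719 xy [ 0.4386 -0.1531] t 16.45
q6 -2.15 q1 -0.465 T [ 0.355 -0.462 -0.332] F [ 2.52  1.12 -0.74] z 0.0721 xy [ 0.4387 -0.1532] t 16.62
q6 -2.272 q1 -0.465 T [ 0.28  -0.344 -0.357] F [1.05 0.28 0.43] z 0.0722 xy [ 0.4387 -0.1532] t 16.78
q6 -2.394 q1 -0.465 T [ 0.237 -0.138 -0.287] F [ 0.7   1.03 -1.14] z 0.0723 xy [ 0.4386 -0.1532] t 16.95
```

The torque jumped to -0.31 N m and stayed there, so this is the upper stop (turn = 0, q6 = -2.39). Winding down about 5.0 rad fits in the joint range in one go.

```bash
python3 -m pendant '[[0,0,0.8,0,0,0.0022,1],[0,0,0.8,0,0,0.0022,1],[0,0,0.8,0,0,0.0022,1],[0,0,0.8,0,0,0.0022,1],[0,0,0.8,0,0,0.0022,1],[0,0,0.8,0,0,0.0022,1],[0,0,0.8,0,0,0.0022,1],[0,0,0.8,0,0,0.0022,1]]' >/dev/null; python3 s.py
python3 -m pendant '[[0,0,0.8,0,0,0.0022,1],[0,0,0.8,0,0,0.0022,1],[0,0,0.8,0,0,0.0022,1],[0,0,0.8,0,0,0.0022,1],[0,0,0.8,0,0,0.0022,1],[0,0,0.8,0,0,0.0022,1],[0,0,0.8,0,0,0.0022,1],[0,0,0.8,0,0,0.0022,1]]' >/dev/null; python3 s.py
python3 -m pendant '[[0,0,0.8,0,0,0.0022,1],[0,0,0.8,0,0,0.0022,1],[0,0,0.8,0,0,0.0022,1],[0,0,0.8,0,0,0.0022,1],[0,0,0.8,0,0,0.0022,1],[0,0,0.8,0,0,0.0022,1],[0,0,0.8,0,0,0.0022,1],[0,0,0.8,0,0,0.0022,1]]' >/dev/null; python3 s.py
```

```text
q6 -1.83 q1 -0.465 T [-0.486 -0.327  0.071] F [-0.1  -3.54 -1.68] z 0.0717 xy [ 0.439  -0.1536] t 17.62
q6 -1.271 q1 -0.465 T [-0.6   -0.055  0.143] F [ 0.02 -3.01 -2.11] z 0.0709 xy [ 0.4387 -0.1535] t 18.28
q6 -0.713 q1 -0.465 T [-0.313  0.534  0.098] F [-2.74 -2.11  0.56] z 0.0701 xy [ 0.438  -0.1532] t 18.95
```

```bash
python3 -m pendant '[[0,0,0.8,0,0,0.0022,1],[0,0,0.8,0,0,0.0022,1],[0,0,0.8,0,0,0.0022,1],[0,0,0.8,0,0,0.0022,1],[0,0,0.8,0,0,0.0022,1],[0,0,0.8,0,0,0.0022,1],[0,0,0.8,0,0,0.0022,1],[0,0,0.8,0,0,0.0022,1]]' >/dev/null; python3 s.py
python3 -m pendant '[[0,0,0.8,0,0,0.0022,1],[0,0,0.8,0,0,0.0022,1],[0,0,0.8,0,0,0.0022,1],[0,0,0.8,0,0,0.0022,1],[0,0,0.8,0,0,0.0022,1],[0,0,0.8,0,0,0.0022,1],[0,0,0.8,0,0,0.0022,1],[0,0,0.8,0,0,0.0022,1]]' >/dev/null; python3 s.py
python3 -m pendant '[[0,0,0.8,0,0,0.0022,1],[0,0,0.8,0,0,0.0022,1],[0,0,0.8,0,0,0.0022,1],[0,0,0.8,0,0,0.0022,1],[0,0,0.8,0,0,0.0022,1],[0,0,0.8,0,0,0.0022,1],[0,0,0.8,0,0,0.0022,1],[0,0,0.8,0,0,0.0022,1]]' >/dev/null; python3 s.py
python3 -m pendant '[[0,0,0.8,0,0,0.0022,1],[0,0,0.8,0,0,0.0022,1],[0,0,0.8,0,0,0.0022,1],[0,0,0.8,0,0,0.0022,1],[0,0,0.8,0,0,0.0022,1],[0,0,0.8,0,0,0.0022,1],[0,0,0.8,0,0,0.0022,1],[0,0,0.8,0,0,0.0022,1]]' >/dev/null; python3 s.py
```

```text
q6 -0.154 q1 -0.465 T [0.517 1.049 0.129] F [-5.39  2.46  3.33] z 0.0693 xy [ 0.4372 -0.1526] t 19.62
q6 0.404 q1 -0.465 T [ 1.039  0.764 -0.005] F [-3.72  5.79  2.19] z 0.0686 xy [ 0.4372 -0.1523] t 20.28
q6 0.963 q1 -0.464 T [1.307 0.401 0.148] F [-3.11  6.39  3.17] z 0.0679 xy [ 0.4375 -0.1523] t 20.95
q6 1.521 q1 -0.464 T [1.267 0.096 0.058] F [-1.41  6.02  2.11] z 0.0673 xy [ 0.4379 -0.1525] t 21.62
```

```bash
python3 -m pendant '[[0,0,0.8,0,-0.02,0.0022,1],[0,0,0.8,0,0,0.0022,1],[0,0,0.8,0,0,0.0022,1],[0,0,0.8,0,0,0.0022,1],[0,0,0.8,0,0,0.0022,1],[0,0,0.8,0,0,0.0022,1],[0,0,0.8,0,0,0.0022,1],[0,0,0.8,0,0,0.0022,1]]' >/dev/null; python3 s.py
python3 -m pendant '[[0,0,0.8,0,0,0.0022,1],[0,0,0.8,0,0,0.0022,1],[0,0,0.8,0,0,0.0022,1]]' >/dev/null; python3 s.py
python3 -m pendant '[[0,0,0.8,0,0,0.0022,1],[0,0,0.8,0,0,0.0022,1],[0,0,0.8,0,0,0.0022,1]]' >/dev/null; python3 s.py
python3 -m pendant '[[0,0,0.8,0,0,0.0022,1],[0,0,0,0,0,0,1],[0,0,0,0,0,0,1]]' >/dev/null; python3 s.py
```

```text
q6 2.082 q1 -0.463 T [ 0.827 -0.21   0.06 ] F [ 1.59  4.18 -0.07] z 0.0666 xy [ 0.4387 -0.1521] t 22.28
q6 2.291 q1 -0.463 T [ 0.487 -0.316  0.062] F [ 1.01  2.23 -2.27] z 0.0664 xy [ 0.439  -0.1523] t 22.53
q6 2.5 q1 -0.463 T [ 0.216 -0.27   0.068] F [2.24 0.04 0.95] z 0.0662 xy [ 0.4392 -0.1526] t 22.78
q6 2.565 q1 -0.463 T [ 0.008 -0.426 -0.029] F [ 1.5  -0.76  3.04] z 0.0662 xy [ 0.4391 -0.1526] t 23.03
```

```bash
python3 -m pendant '[[0,0,0.8,0,0,0.0022,1],[0,0,0.8,0,0,0.0022,1],[0,0,0,0,0,0,1]]' >/dev/null; python3 s.py
python3 -m pendant '[[0,0,0,0,0,0,0.6],[0,0,0,0,0,0,0.45],[0,0,0,0,0,0,0.45],[0,0,0,0,0,0,0.45],[0,0,0,0,0,-0.2,0.45],[0,0,0,0,0,-0.4,0.45],[0,0,0,0,0,-0.5,0.45],[0,0,0,0,0,-0.5,0.45]]'
python3 -m pendant '[[0,0,0,0,0,-0.5,0.45],[0,0,0,0,0,-0.5,0.45],[0,0,0,0,0,-0.5,0.45],[0,0,0,0,0,-0.5,0.45],[0,0,0,0,0,0,0.45],[0,0,0,0,0,0,0.45]]' >/dev/null
python3 - <<'E'
from h import *
T=[]
for n in("top","side"):
    d=eyes.get_image(n); im=d["pixels"]; p=proj(d,[.4374,-.1531,.055])[0]; u,v=p.astype(int);print(n,p,u-45,v-45)
    T.append(cv2.resize(im[v-45:v+45,u-45:u+45],(400,400),interpolation=2))
cv2.imwrite("pics/i.png",np.hstack(T))
E
```

```text
q6 2.708 q1 -0.463 T [-0.117 -0.321 -0.006] F [ 1.49 -0.63  5.55] z 0.0662 xy [ 0.4393 -0.1528] t 23.28
time: 23.95
position: [0.4382, -0.1522, 0.1309]
orientation: [-0.0, -0.697, 0.717, 0.0]
contact_force: [0.3, -1.1, 0.2]
gripper_width: 0.0501
finger_force: 0.0
top [298.38191728 232.15105942] 253 187
side [301.12217061 184.88529016] 256 139
```

View pics/i.png

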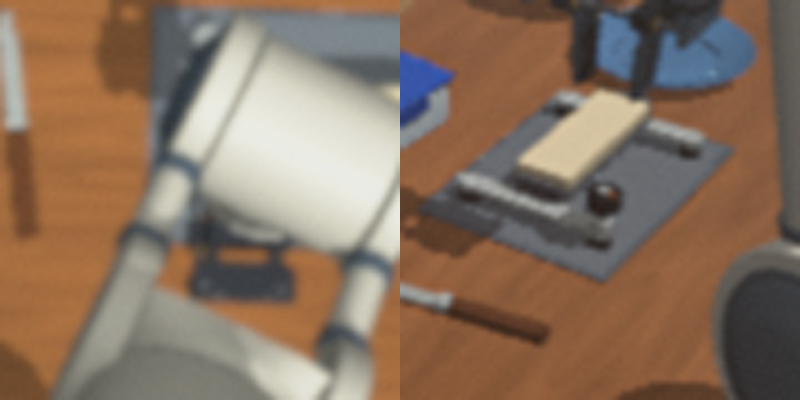

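The holder hasn't moved, and the upward force rose as the foot met the mat. To confirm the turn, I'll step aside and check the orange mark from above.

```bash
python3 -m pendant '[[0,0,0,0.45,-0.3,0,0.45],[0,0,0,0.45,-0.3,0,0.45],[0,0,0,0.45,-0.3,0,0.45],[0,0,0,0.45,-0.3,0,0.45],[0,0,0,0.45,-0.3,0,0.45],[0,0,0,0.45,-0.3,0,0.45],[0,0,0,0,0,0,0.45]]'
python3 - <<'E'
from h import *
T=[]
for src in("old","new"):
    d=eyes.get_image("top"); b=eyes.get_image("side")
T=[cv2.resize(d["pixels"][217:247,283:313],(400,400),interpolation=2),cv2.resize(b["pixels"][164:204,281:321],(400,400),interpolation=2)]
cv2.imwrite("pics/j.png",np.hstack(T))
E
```

```text
time: 25.13
position: [0.5089, -0.2651, 0.2086]
orientation: [-0.0, -0.697, 0.717, -0.0]
contact_force: [-0.8, 0.6, -0.2]
gripper_width: 0.0503
finger_force: 0.0
```

View pics/j.png

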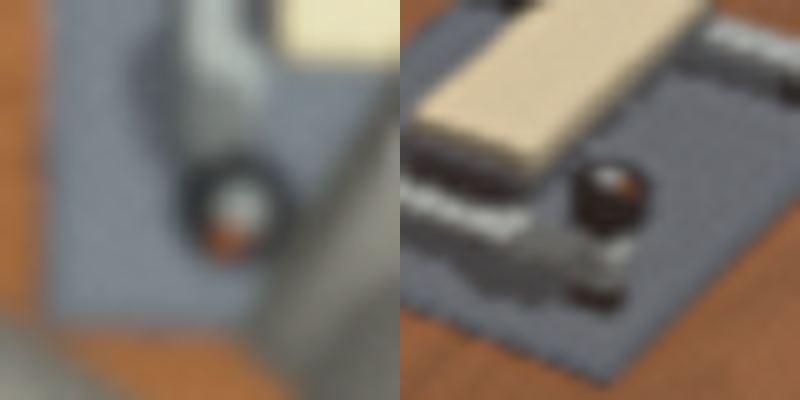

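The mark now points down and slightly left at (225,240), about 200° clockwise from where it was. That matches the planned 3.6 rad, and in the side view the sole is on the mat.

```bash
python3 -c "
from station import finish_job
print(finish_job())"
```

```text
the job is handed in; nothing more can be done
None
```

I set the holder on the mat with all four feet inside its edges, let it go, and wound the screw foot about 5.1 rad down from its upper stop until it touched. The job was handed in at about 25 s; it returned no verdict.

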